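# Line up the pipe saddles and close their case

## Task

The three aluminium saddle blocks have shifted in their open case. Slide them into an even row, one centred on each printed outline and square with it, and then swing the hinged lid down gently, without slamming it, until it is fully shut over them. Leave the other things on the desk where they are.

Things in the scene. Friction and masses are not known exactly. Their poses are not given: they have to be found in the camera images.
- case: Fixed black plastic case base, an open tray 170 (its x) by 250 (its y) by 16 mm high; walls 5 mm thick, floor 5 mm thick with a grey liner. Origin: centre of its underside; z up. The lid's hinge runs along the top of its +x wall; the opening side is -x. White printed outlines (54 along x, 36 mm) lie in a row along y, 75 mm apart.
- lid (a joint): Angle of the lid in rad: 0 fully shut, 1.57 standing upright, up to 2.1 leaning back. The lid is a black shell 170 x 250 mm and 30 mm deep with 5 mm walls and a small tab (70 wide, 14 out, 6 mm thick) at its free rim; 300 g. The friction hinge holds it at any angle; closing takes about 3 to 5 N at the free edge.
- lid_hinge (a point): Middle of the hinge line, at case x = +85 mm, y = 0, z = 16 mm. Axes turn with the lid: -x from the hinge to the free edge, y along the hinge line (as case y), z towards the lid's outer face, which lies at z = +30 mm.
- lid_edge (a point): Middle of the lid's free edge on its outer face (170 mm from the hinge along the lid, 30 mm out). Inside the lid two grey ribs, 16 mm wide, run parallel to case x at case y = +-37.5 mm; with the lid shut they come down between the blocks, to 8 mm below the blocks' tops, and strike a block that is well out of place.
- mark_right (a point): Centre of the outline at case y = -75 mm, on the case floor (5 mm above the case's underside). Axes as the case.
- mark_mid (a point): Centre of the middle outline (case y = 0), on the case floor. Axes as the case.
- mark_left (a point): Centre of the outline at case y = +75 mm, on the case floor. Axes as the case.
- block_a: One of three identical loose aluminium pipe saddle blocks, 50 (x) by 32 (y) by 30 mm high (z), with a 22 mm wide, 12 mm deep channel along y across the middle of its top; 80 to 170 g. Origin: centre of its underside. Any block may go on any outline, either way round.
- block_b: One of three identical loose aluminium pipe saddle blocks, 50 (x) by 32 (y) by 30 mm high (z), with a 22 mm wide, 12 mm deep channel along y across the middle of its top; 80 to 170 g. Origin: centre of its underside. Any block may go on any outline, either way round.
- block_c: One of three identical loose aluminium pipe saddle blocks, 50 (x) by 32 (y) by 30 mm high (z), with a 22 mm wide, 12 mm deep channel along y across the middle of its top; 80 to 170 g. Origin: centre of its underside. Any block may go on any outline, either way round.
- parts_bin: Bystander: blue open bin 160 x 100 x 75 mm with fittings. Origin: centre of its underside.
- carton: Bystander: cardboard box 150 x 120 x 90 mm. Origin: centre of its underside.
- spanner: Bystander: steel spanner lying flat on the desk. Origin: its middle, underside.
- reducer: Bystander: steel pipe reducer, 60 mm across and 70 mm high, upright. Origin: centre of its underside.
There are look-alikes about, which are no part of the job. What is shaped like the block_a but orange is not meant.

How it is judged:
On the way:
1. one block lies centred on each outline and square with it, while the lid is still open (((horizontal distance between block_a and mark_right below 0.008 m and angle between the x axis of block_a and the x axis of case, either way round below 0.12 rad and angle between block_a's own z axis and vertical below 0.12 rad) or (horizontal distance between block_b and mark_right below 0.008 m and angle between the x axis of block_b and the x axis of case, either way round below 0.12 rad and angle between block_b's own z axis and vertical below 0.12 rad) or (horizontal distance between block_c and mark_right below 0.008 m and angle between the x axis of block_c and the x axis of case, either way round below 0.12 rad and angle between block_c's own z axis and vertical below 0.12 rad)) and ((horizontal distance between block_a and mark_mid below 0.008 m and angle between the x axis of block_a and the x axis of case, either way round below 0.12 rad and angle between block_a's own z axis and vertical below 0.12 rad) or (horizontal distance between block_b and mark_mid below 0.008 m and angle between the x axis of block_b and the x axis of case, either way round below 0.12 rad and angle between block_b's own z axis and vertical below 0.12 rad) or (horizontal distance between block_c and mark_mid below 0.008 m and angle between the x axis of block_c and the x axis of case, either way round below 0.12 rad and angle between block_c's own z axis and vertical below 0.12 rad)) and ((horizontal distance between block_a and mark_left below 0.008 m and angle between the x axis of block_a and the x axis of case, either way round below 0.12 rad and angle between block_a's own z axis and vertical below 0.12 rad) or (horizontal distance between block_b and mark_left below 0.008 m and angle between the x axis of block_b and the x axis of case, either way round below 0.12 rad and angle between block_b's own z axis and vertical below 0.12 rad) or (horizontal distance between block_c and mark_left below 0.008 m and angle between the x axis of block_c and the x axis of case, either way round below 0.12 rad and angle between block_c's own z axis and vertical below 0.12 rad)) and value of joint lid above 0.9 rad), for 0.2 s.
At the end, for the whole second after the job is handed in: The lid is shut (within 0.03 rad) and at rest; under it each outline carries one block, upright and at rest, centred within 8 mm and square with the case within 0.12 rad (((horizontal distance between block_a and mark_right below 0.008 m and angle between the x axis of block_a and the x axis of case, either way round below 0.12 rad and angle between block_a's own z axis and vertical below 0.12 rad) or (horizontal distance between block_b and mark_right below 0.008 m and angle between the x axis of block_b and the x axis of case, either way round below 0.12 rad and angle between block_b's own z axis and vertical below 0.12 rad) or (horizontal distance between block_c and mark_right below 0.008 m and angle between the x axis of block_c and the x axis of case, either way round below 0.12 rad and angle between block_c's own z axis and vertical below 0.12 rad)) and ((horizontal distance between block_a and mark_mid below 0.008 m and angle between the x axis of block_a and the x axis of case, either way round below 0.12 rad and angle between block_a's own z axis and vertical below 0.12 rad) or (horizontal distance between block_b and mark_mid below 0.008 m and angle between the x axis of block_b and the x axis of case, either way round below 0.12 rad and angle between block_b's own z axis and vertical below 0.12 rad) or (horizontal distance between block_c and mark_mid below 0.008 m and angle between the x axis of block_c and the x axis of case, either way round below 0.12 rad and angle between block_c's own z axis and vertical below 0.12 rad)) and ((horizontal distance between block_a and mark_left below 0.008 m and angle between the x axis of block_a and the x axis of case, either way round below 0.12 rad and angle between block_a's own z axis and vertical below 0.12 rad) or (horizontal distance between block_b and mark_left below 0.008 m and angle between the x axis of block_b and the x axis of case, either way round below 0.12 rad and angle between block_b's own z axis and vertical below 0.12 rad) or (horizontal distance between block_c and mark_left below 0.008 m and angle between the x axis of block_c and the x axis of case, either way round below 0.12 rad and angle between block_c's own z axis and vertical below 0.12 rad)) and linear speed of each of block_a, block_b, block_c below 0.02 m/s and value of joint lid below 0.03 rad and velocity of joint lid between -0.05 and 0.05 rad/s); the robot touches nothing.
It fails at once if the lid is slammed: it moves faster than 2 rad/s within the last 0.4 rad of closing (value of joint lid below 0.4 rad and velocity of joint lid below -2 rad/s).
It fails at once if the blue parts bin is moved by more than 30 mm (distance of parts_bin from where it was at the start of the episode above 0.03 m).
It fails at once if the carton is moved by more than 30 mm (distance of carton from where it was at the start of the episode above 0.03 m).
It fails at once if the spanner is moved by more than 30 mm (distance of spanner from where it was at the start of the episode above 0.03 m).
It fails at once if the steel reducer is moved by more than 30 mm (distance of reducer from where it was at the start of the episode above 0.03 m).
It also fails if it takes over 61 s, if anything falls off the work surface, if the arm or the gripper's body presses on something with over 40 N, if the wrist force passes 120 N, or if a joint passes its speed limit or range.

## Robot

A 7-joint arm with a two-finger parallel gripper is mounted at the origin on the work surface. World frame = base frame: x ahead of the robot, y to its left, z up, the work surface at z = 0. Lengths are in m, angles in rad, forces in N, time in s.
With the tool pointing down it reaches from about 0.425 to 0.875 m from the base axis. Payload 4.7 kg.
Tool frame: the origin (TCP) lies between the finger pads; the fingertips stand 11 mm ahead of it and the grasp point (between the pads) lies 8 mm behind it; z points along the fingers, y is the line along which they close (so a half turn about z gives the same grasp; the last joint's range is limited). The gripper opens to 87 mm and grips with 3 to 60 N. Pads are 19 mm wide; open, the fingers measure 117 mm over their backs; the gripper's body (75 mm by 190 mm) begins 51 mm behind the grasp point.
Start: joints at [1.129, 0.321, -0.07, 1.45, 0.023, 1.371, -0.057], TCP at [0.286, -0.584, 0.234] pointing down, gripper open.
Joint ranges: [-2.86, 2.86], [-0.3, 2.09], [-1.38, 1.24], [0.06, 2.45], [-1.56, 4.7], [0.09, 2.05], [-2.69, 2.69]. Speed limits (rad/s): [2.57, 2.57, 3.14, 3.14, 3.14, 3.14, 3.14].

## Interface

Orientations are given as a rotation vector (axis times angle).
In Python, from bench import ctrl gives the robot as it stands. The module is installed in compiled form; this text tells all that it offers.
- The arm moves only by the shell command python3 -m inch 'ROWS' [FORCE]. ROWS is JSON, a list of rows, each an object with "slide": the shift along the tool's x, y, z scaled (see below), a list of three; "angular": the turn, a rotation vector about the tool's x, y, z scaled (see below), a list of three; "claw": the opening, from -1 (shut) to 1 (fully open). In form: [{"slide": [tx, ty, tz], "angular": [rx, ry, rz], "claw": claw}, ...]. A call has 1 to 10 rows; each row is the pose to reach, as a shift and turn from the pose commanded when the call began, along the tool's axes at that moment; what a row does not reach only later rows make up. The controller multiplies each number of a shift by 0.25 m and each number of a turn by 30 degrees. A row lasts 1/10 s, in which the tool goes at most 50 mm and 8.59 degrees, less where a joint would pass 70% of its speed; a pose out of reach is approached as far as the arm can. A call with a number of a shift or a turn outside -1 to 1 is refused whole. A call with a gripper value outside its range is refused whole. The fingers move at their own pace and stop on an object; FORCE is the grip in N (left out, the last holds). Time passes only in rows, so rows that repeat a pose let the fingers close. It gives the time, the measured TCP pose, the force, the opening and the grip force at its end, in the units of the state.
- ctrl.get_state(): the state, without advancing time (a new reading comes with each control period).
- ctrl.get_image(name): name is "scene" or "top" or "wrist"; returns a dict with "color" (420x560x3 uint8, red, green, blue), "depth" (420x560 float32, m along the optical axis (not along the pixel's ray), 0 where there is no reading), "camera_matrix" (3x3 intrinsics, pixels), "dist_coeffs" ([k1, k2, p1, p2, k3] as OpenCV has them; the pictures are not rectified), "extrinsics" (4x4, takes a point from camera to world coordinates); the wrist camera has in their place "tool_from_camera" (4x4, takes a point from camera to tool coordinates, whose origin is the TCP and whose axes are the flange's). Camera axes: x right, y up, looking along -z (the intrinsics and any distortion apply to the point x, -y, -z); pixel columns grow to the right and rows downward; lengths in m; the calibration is good to about 2 mm. A picture is of the moment at which its call begins: read the wrist's pose just before it.
- ctrl.close_job(): hands the job in; it is judged then, once.
Trained networks look in the newest picture that a camera, given by its name, has taken for a name from the list of things; names that differ only in an ending like _2 or _b are one class to them, and where a whole thing is asked for, a point or a joint stands for the part that bears it (a point fixed in the world has none). Each returns a list of dicts, best first, with "confidence" (0 to 1); they miss things now and then, are a little off and sometimes report something else, mostly with a low value. They report only what shows in the picture. A call takes as long as a camera call. They do not tell look-alikes from the thing itself.
- ctrl.find_in(query, camera): "bbox" ([centre column, centre row, width, height] in pixels, round what is visible of it).
- ctrl.outline_of(query, camera): "mask" (420x560 bool, what is visible of it) and "bbox" ([centre column, centre row, width, height] in pixels, round what is visible of it).
The state is a dict: "time": time; "joint_positions": joint angles; "qd": joint speeds; "joint_torque": joint torques, N m; "position": TCP position; "tool_rot": TCP orientation; "ft_force": force on the tool from outside, world axes, zero at the start; "torque": the same for the moment, N m; "grip_width": opening from 0.0 (shut) to 1.0 (fully open); "grip_force": force on a finger pad.
Only numpy, scipy, OpenCV 4.12 (cv2) and the standard library are available. Lean on these libraries where they do the work, as an engineer would, in place of code of your own. Each camera call takes 0.05 s, during which the arm holds its last target. There are 200 camera calls.

## Working session

There is one attempt and no reset: what is moved stays moved. The work goes in short steps, Python scripts to look and compute and a shell command to move; the robot and the scene stay as the last step left them, time stands still between calls to the robot, and variables do not carry over. Pictures are saved under pics/ and viewed, at most 10 in all, crops included, and the job is handed in when it is done.

```bash
mkdir -p pics; cat > h.py <<'E'
import numpy as np, cv2
from bench import ctrl
from scipy.spatial.transform import Rotation as R
def pts(im, T=None):
    """world points for every pixel (HxWx3)"""
    T = np.array(im["extrinsics"]) if T is None else T
    d=im["depth"]; h,w=d.shape
    u,v=np.meshgrid(np.arange(w),np.arange(h))
    n=cv2.undistortPoints(np.stack([u,v],-1).reshape(-1,1,2).astype(np.float32),np.array(im["camera_matrix"]),np.array(im["dist_coeffs"])).reshape(h,w,2)
    c=np.stack([n[...,0]*d,-n[...,1]*d,-d,np.ones_like(d)],-1)
    p=(c@T.T)[...,:3]; p[d==0]=np.nan
    return p
def tool():
    s=ctrl.get_state(); M=np.eye(4); M[:3,:3]=R.from_rotvec(s["tool_rot"]).as_matrix(); M[:3,3]=s["position"]; return M
def wrist():
    M=tool(); im=ctrl.get_image("wrist"); return im, M@np.array(im["tool_from_camera"])
E
python3 - <<'E'
from h import *
for n in ("scene","top"):
    im=ctrl.get_image(n); cv2.imwrite(f"pics/{n}0.png",im["color"][...,::-1]); P=pts(im); np.save(f"{n}.npy",P)
    print(n,np.array(im["extrinsics"]).round(3).tolist())
    for q in ("block_a","case","lid","parts_bin","carton","spanner","reducer"):
        for r in ctrl.outline_of(q,n)[:6]:
            m=r["mask"]; print(q,round(r["confidence"],2),np.round(r["bbox"]),np.nanmedian(P[m],0).round(3), np.nanmax(P[m][:,2]).round(3))
s=ctrl.get_state();print(s["position"],s["tool_rot"],tool().round(2).tolist())
E
```

```text
scene [[-0.692, -0.528, 0.492, 1.143], [0.721, -0.503, 0.475, 0.586], [-0.003, 0.684, 0.729, 0.982], [0.0, 0.0, 0.0, 1.0]]
block_a 0.65 [269. 254.  19.  24.] [0.657 0.044 0.025] 0.04
block_a 0.64 [292. 216.  21.  23.] [ 0.512 -0.004  0.024] 0.04
block_a 0.61 [227. 209.  18.  19.] [ 0.625 -0.161  0.021] 0.035
block_a 0.5 [266. 185.  21.  18.] [ 0.462 -0.156  0.019] 0.035
block_a 0.47 [272. 226.  21.  20.] [ 0.585 -0.02   0.024] 0.04
case 0.57 [289. 230. 116.  95.] [0.603 0.062 0.013] 0.199
lid 0.6 [315. 230.  73.  99.] [0.592 0.143 0.163] 0.199
parts_bin 0.83 [182. 162.  65.  51.] [ 0.588 -0.434  0.042] 0.08
carton 0.73 [405. 344.  88.  86.] [0.662 0.468 0.089] 0.095
spanner 0.83 [423. 270.  58.  17.] [0.382 0.381 0.007] 0.012
reducer 0.61 [230. 146.  19.  25.] [ 0.432 -0.379  0.037] 0.075
top [[0.046, 0.978, -0.206, 0.288], [-0.999, 0.045, -0.009, -0.01], [0.001, 0.206, 0.979, 1.221], [0.0, 0.0, 0.0, 1.0]]
block_a 0.76 [267. 172.  22.  16.] [0.646 0.038 0.027] 0.04
block_a 0.71 [334. 242.  13.  23.] [ 0.461 -0.162  0.025] 0.036
block_a 0.68 [282. 224.  24.  18.] [ 0.502 -0.008  0.03 ] 0.04
block_a 0.53 [286. 197.  25.  15.] [ 0.576 -0.022  0.026] 0.041
block_a 0.51 [339. 185.  17.  18.] [ 0.622 -0.167  0.022] 0.035
case 0.64 [261. 195. 102. 105.] [0.562 0.064 0.009] 0.197
lid 0.84 [231. 195.  43. 106.] [0.555 0.125 0.089] 0.197
lid 0.74 [287. 199.  22.  11.] [ 0.575 -0.022  0.028] 0.041
parts_bin 0.57 [441. 202.  54.  71.] [ 0.589 -0.453  0.029] 0.08
carton 0.62 [114. 166.  66.  69.] [0.63  0.45  0.089] 0.098
spanner 0.92 [139. 262.  48.  59.] [0.385 0.376 0.006] 0.013
spanner 0.7 [420. 260.  24.  25.] [ 0.417 -0.382  0.045] 0.075
reducer 0.93 [420. 258.  23.  22.] [ 0.417 -0.382  0.045] 0.075
[ 0.28610138 -0.58364803  0.23358419] [ 3.06026459e+00  7.09918743e-01 -7.02390893e-05] [[0.9, 0.44, -0.0, 0.29], [0.44, -0.9, -0.0, -0.58], [-0.0, 0.0, -1.0, 0.23], [0.0, 0.0, 0.0, 1.0]]
```

View pics/scene0.png

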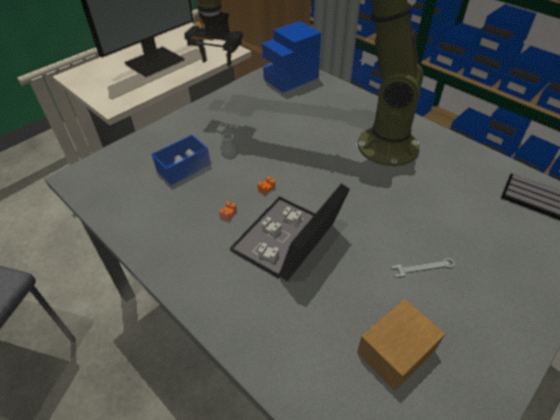

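View pics/top0.png

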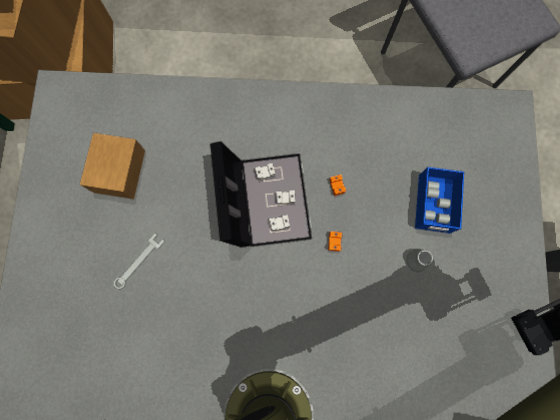

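The scene picture shows the case with its lid open, white blocks at about (268,252), (272,226) and (292,216), and orange look-alikes at (228,210) and (266,185). The top picture shows the hinge on the world +y side, with the blocks at (265,172), (285,197) and (280,223). I'll move above the case for a close look.

```bash
cat >> h.py <<'E'
def plan(p, yaw=None):
    """slide/angular numbers to tool-down pose: TCP p, tool-y heading yaw (world, rad, mod pi if close)"""
    M=tool(); d=M[:3,:3].T@(np.array(p)-M[:3,3])/0.25
    Rt=M[:3,:3]
    if yaw is not None:
        y=np.array([np.cos(yaw),np.sin(yaw),0]); z=np.array([0,0,-1.]); Rt=np.stack([np.cross(y,z),y,z],1)
    a=np.degrees(R.from_matrix(M[:3,:3].T@Rt).as_rotvec())/30
    print("slide",d.round(3),"ang",a.round(3),"len mm",round(np.linalg.norm(d)*250))
E
python3 -c "
from h import *
plan((0.56,-0.06,0.30),0.0)"
```

```text
slide [ 1.906 -1.398 -0.266] ang [ 0.     0.    -2.129] len mm 595
```

```bash
python3 -m inch '[{"slide":[0.95,-0.7,-0.27],"angular":[0,0,-1],"claw":1},{"slide":[0.95,-0.7,-0.27],"angular":[0,0,-1],"claw":1},{"slide":[0.95,-0.7,-0.27],"angular":[0,0,-1],"claw":1},{"slide":[0.95,-0.7,-0.27],"angular":[0,0,-1],"claw":1},{"slide":[0.95,-0.7,-0.27],"angular":[0,0,-1],"claw":1},{"slide":[0.95,-0.7,-0.27],"angular":[0,0,-1],"claw":1},{"slide":[0.95,-0.7,-0.27],"angular":[0,0,-1],"claw":1}]'; python3 -c "
from h import *
plan((0.56,-0.06,0.30),0.0)"
```

```text
time: 1.5
position: [0.4275, -0.3147, 0.3037]
tool_rot: [2.761, 1.493, 0.007]
ft_force: [-0.1, -0.0, 0.7]
grip_width: 0.996
grip_force: 0.0
slide [ 1.143 -0.114  0.017] ang [ 0.009 -0.003 -1.106] len mm 287
```

```bash
python3 -m inch '[{"slide":[1,-0.1,0.017],"angular":[0.01,0,-1],"claw":1},{"slide":[1,-0.1,0.017],"angular":[0.01,0,-1],"claw":1},{"slide":[1,-0.1,0.017],"angular":[0.01,0,-1],"claw":1},{"slide":[1,-0.1,0.017],"angular":[0.01,0,-1],"claw":1},{"slide":[1,-0.1,0.017],"angular":[0.01,0,-1],"claw":1},{"slide":[1,-0.1,0.017],"angular":[0.01,0,-1],"claw":1},{"slide":[1,-0.1,0.017],"angular":[0.01,0,-1],"claw":1}]'; python3 - <<'E'
from h import *
im,T=wrist(); cv2.imwrite("pics/w1.png",im["color"][...,::-1]); P=pts(im,T); np.savez("w1.npz",P=P,c=im["color"])
print(np.array(im["tool_from_camera"]).round(3).tolist())
for q in ("block_a","lid"):
    for r in ctrl.outline_of(q,"wrist")[:6]:
        m=r["mask"]; print(q,round(r["confidence"],2),np.round(r["bbox"]),np.nanmedian(P[m],0).round(3),np.nanmax(P[m][:,2]).round(3))
E
```

```text
time: 2.2
position: [0.5413, -0.0994, 0.2966]
tool_rot: [-2.289, -2.145, 0.004]
ft_force: [-0.4, -1.1, -0.2]
grip_width: 1.002
grip_force: 0.0
[[0.0, 0.956, 0.293, 0.081], [1.0, -0.0, 0.0, -0.0], [0.0, 0.293, -0.956, -0.152], [0.0, 0.0, 0.0, 1.0]]
block_a 0.91 [249. 112.  37.  45.] [ 0.505 -0.005  0.035] 0.039
block_a 0.84 [308. 120.  25.  49.] [ 0.578 -0.019  0.035] 0.039
block_a 0.72 [230. 226.  41.  24.] [ 0.461 -0.158  0.024] 0.034
block_a 0.64 [343. 222.  38.  39.] [ 0.623 -0.162  0.021] 0.033
block_a 0.56 [364.  63.  39.  55.] [0.648 0.042 0.03 ] 0.039
lid 0.71 [267.  27. 226.  54.] [0.496 0.102 0.021] 0.123
lid 0.58 [284.  93. 261. 186.] [0.557 0.038 0.007] 0.123
```

View pics/w1.png

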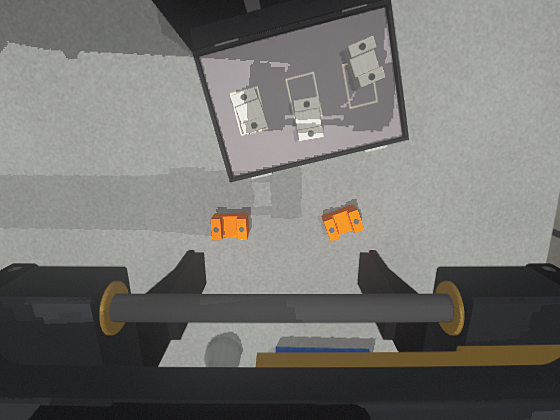

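The wrist picture shows the case turned by about 13°, with blocks at (249,112), (308,120) and (364,63) and all three outlines partly visible. Next is a rectified view of the floor plane.

```bash
cat >> h.py <<'E'
def ortho(im,T,z,c=(0.57,0.03),size=300,s=2):
    """floor-plane picture: col = world x, row = -world y, s px/mm"""
    n=size*s; j,i=np.meshgrid(np.arange(n),np.arange(n))
    X=c[0]+(j-n/2)/s/1000; Y=c[1]-(i-n/2)/s/1000
    W=np.stack([X,Y,np.full_like(X,z),np.ones_like(X)],-1)@np.linalg.inv(T).T
    W=W[...,:3]*[1,-1,-1]
    uv=cv2.projectPoints(W.reshape(-1,1,3),np.zeros(3),np.zeros(3),np.array(im["camera_matrix"]),np.array(im["dist_coeffs"]))[0].reshape(n,n,2).astype(np.float32)
    return cv2.remap(im["color"],uv[...,0],uv[...,1],cv2.INTER_LINEAR)
def blocks(P,cam):
    """rects of block tops: centre, heading of the long (50 mm) side mod pi"""
    out=[]
    for r in ctrl.outline_of("block_a",cam):
        p=P[r["mask"]]; p=p[(p[:,2]>0.027)&(p[:,2]<0.045)]
        if len(p)<30 : continue
        (cx,cy),(w,h),a=cv2.minAreaRect((p[:,:2]*1000).astype(np.float32))
        if w<h: w,h,a=h,w,a+90
        out.append((cx,cy,a)); print("block",round(r["confidence"],2),np.round([cx,cy,w,h,(a+90)%180-90],1))
    return out
E
python3 - <<'E'
from h import *
im,T=wrist(); P=pts(im,T); im2=im
blocks(P,"wrist")
o=ortho(im,T,0.005); cv2.imwrite("pics/o1.png",o[...,::-1])
f=P[(P[...,2]>-0.01)&(P[...,2]<0.012)]
print("desk z",np.nanmedian(P[180:200,20:150,2]),"liner z",np.nanmedian(P[140:155,240:280,2]))
m=(im["color"].max(-1)<60)&(P[...,2]>0.01)&(P[...,2]<0.022)&(np.abs(P[...,0]-.57)<.17)&(np.abs(P[...,1]-.02)<.13); print(m.sum(),np.nanmedian(P[m][:,2]))
(cx,cy),(w,h),a=cv2.minAreaRect((P[m][:,:2]*1000).astype(np.float32)); print("wall rect",cx,cy,w,h,a)
E
```

```text
block 0.93 [650.6  41.1  49.9  32.4 -71.7]
block 0.85 [ 460.8 -161.5   50.5   31.9   -3. ]
block 0.83 [504.8  -6.6  48.8  32.  -73.3]
block 0.64 [578.6 -20.1  50.2  32.  -84.4]
block 0.59 [ 622.5 -166.    50.2   32.4   17.5]
desk z 0.0011651771423389634 liner z 0.006489080458619845
4708 0.018110847472406627
wall rect 573.3271484375 21.63092041015625 248.96688842773438 197.3308563232422 9.833025932312012
```

View pics/o1.png

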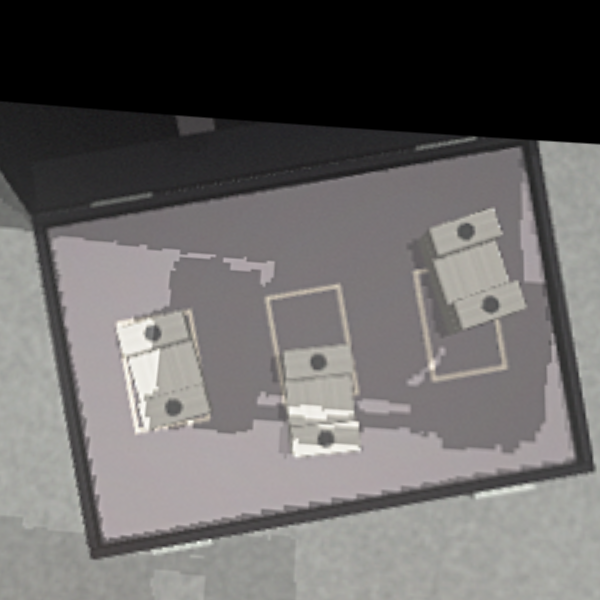

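```bash
python3 - <<'E'
from h import *
a=np.radians(9.83); cx=np.array([-np.sin(a),np.cos(a)]); cy=np.array([-np.cos(a),-np.sin(a)]); c=np.array([0.5769,0.0073])
for n in("scene","top"):
    P=np.load(n+".npy").reshape(-1,3); q=P[:,:2]-c; X=q@cx*1000; Y=q@cy*1000; Z=P[:,2]*1000
    for z0 in range(20,210,20):
        m=(np.abs(Y)<110)&(Z>z0)&(Z<z0+20)&(X>-90)&(X<200)
        if z0==20: m&=X>60
        if m.sum()>5: print(n,z0,m.sum(),np.percentile(X[m],[2,25,50,75,98]).round(),Z[m].max().round())
print(ctrl.get_state()["joint_positions"])
plan((0.5786,-0.0201,0.10),np.radians(5.6))
E
```

```text
scene 20 61 [116. 117. 118. 119. 121.] 40.0
scene 40 70 [120. 122. 123. 124. 125.] 60.0
scene 60 65 [126. 127. 127. 129. 130.] 80.0
scene 80 77 [130. 131. 132. 134. 134.] 100.0
scene 100 70 [134. 136. 137. 138. 139.] 119.0
scene 120 82 [139. 140. 141. 142. 144.] 140.0
scene 140 81 [144. 145. 146. 147. 148.] 160.0
scene 160 587 [126. 137. 143. 148. 151.] 180.0
scene 180 288 [122. 126. 131. 134. 142.] 199.0
top 20 272 [ 84.  90. 100. 113. 115.] 40.0
top 40 169 [102. 116. 117. 119. 120.] 60.0
top 60 168 [107. 120. 121. 123. 125.] 80.0
top 80 151 [110. 121. 125. 127. 128.] 100.0
top 100 38 [114. 116. 118. 119. 125.] 120.0
top 120 34 [119. 120. 122. 123. 124.] 139.0
top 160 713 [121. 133. 140. 146. 150.] 180.0
top 180 331 [121. 125. 129. 132. 141.] 197.0
[ 0.64255779  0.12053846 -0.54841702  1.58292129  0.06260155  1.46113537
  0.01899203]
slide [0.339 0.133 0.786] ang [-0.01  -0.002 -0.323] len mm 217
```

```bash
python3 -m inch '[{"slide":[0.339,0.133,0.786],"angular":[-0.01,0,-0.323],"claw":-0.03},{"slide":[0.339,0.133,0.786],"angular":[-0.01,0,-0.323],"claw":-0.03},{"slide":[0.339,0.133,0.786],"angular":[-0.01,0,-0.323],"claw":-0.03},{"slide":[0.339,0.133,0.786],"angular":[-0.01,0,-0.323],"claw":-0.03},{"slide":[0.339,0.133,0.786],"angular":[-0.01,0,-0.323],"claw":-0.03},{"slide":[0.339,0.133,0.786],"angular":[-0.01,0,-0.323],"claw":-0.03},{"slide":[0.339,0.133,0.786],"angular":[-0.01,0,-0.323],"claw":-0.03}]' 8; python3 -c "
from h import *
plan((0.5786,-0.0201,0.02),np.radians(5.6))
im,T=wrist();P=pts(im,T);blocks(P,'wrist')"
```

```text
time: 3.15
position: [0.5799, -0.0195, 0.1019]
tool_rot: [2.107, 2.328, 0.003]
ft_force: [-0.3, -0.1, 1.0]
grip_width: 0.511
grip_force: 0.0
slide [-0.002 -0.006  0.328] ang [ 0.005 -0.001  0.004] len mm 82
block 0.91 [504.7  -6.   50.2  32.6 -74.2]
block 0.89 [650.9  41.7  50.3  31.8 -71.6]
block 0.7 [578.3 -19.8  50.1  31.5 -84.3]
block 0.35 [570.   40.6 250.1 169.   10. ]
```

```bash
python3 -m inch '[{"slide":[0,-0.006,0.16],"angular":[0,0,0],"claw":-0.03},{"slide":[0,-0.006,0.28],"angular":[0,0,0],"claw":-0.03},{"slide":[0,-0.006,0.325],"angular":[0,0,0],"claw":-0.03},{"slide":[0,-0.006,0.325],"angular":[0,0,0],"claw":-0.03},{"slide":[0,-0.006,0.325],"angular":[0,0,0],"claw":-0.4},{"slide":[0,-0.006,0.325],"angular":[0,0,0],"claw":-0.4},{"slide":[0,-0.006,0.325],"angular":[0,0,0],"claw":-0.4},{"slide":[0,-0.006,0.325],"angular":[0,0,0],"claw":-0.4}]' 8; python3 -c "
from h import *
# block centre after the grasp: measured centre slides along tool y only
M=tool(); b=np.array([.5784,-.0200]); x=M[:2,0]; x/=np.linalg.norm(x); off=x@(b-M[:2,3]); print('off mm',off*1000)
a=np.radians(9.83); nx=np.array([-np.sin(a),np.cos(a)])
t=np.array([.5769,.0073])-off*nx; plan((*t,tool()[2,3]),a)"
```

```text
time: 4.05
position: [0.5791, -0.0181, 0.0211]
tool_rot: [2.105, 2.329, 0.005]
ft_force: [-1.1, -0.1, 6.4]
grip_width: 0.367
grip_force: 8.0
off mm -1.8274784649747853
slide [0.109 0.001 0.   ] ang [ 0.007 -0.001 -0.134] len mm 27
```

```bash
python3 -m inch '[{"slide":[0.03,0,-0.012],"angular":[0,0,-0.04],"claw":-0.4},{"slide":[0.07,0,-0.012],"angular":[0,0,-0.09],"claw":-0.4},{"slide":[0.109,0.001,-0.012],"angular":[0,0,-0.134],"claw":-0.4},{"slide":[0.109,0.001,-0.012],"angular":[0,0,-0.134],"claw":-0.4},{"slide":[0.109,0.001,0],"angular":[0,0,-0.134],"claw":-0.4},{"slide":[0.109,0.001,0],"angular":[0,0,-0.134],"claw":-0.4},{"slide":[0.109,0.001,0],"angular":[0,0,-0.134],"claw":-0.1},{"slide":[0.109,0.001,0],"angular":[0,0,-0.134],"claw":-0.1},{"slide":[0.109,0.001,0],"angular":[0,0,-0.134],"claw":-0.1}]'; python3 -m inch '[{"slide":[0,0,-0.16],"angular":[0,0,0],"claw":-0.05},{"slide":[0,0,-0.32],"angular":[0,0,0],"claw":-0.05},{"slide":[-0.08,0,-0.4],"angular":[0,0,0],"claw":-0.05},{"slide":[-0.08,0,-0.4],"angular":[0,0,0],"claw":-0.05},{"slide":[-0.08,0,-0.4],"angular":[0,0,0],"claw":-0.05}]';  python3 -c "
from h import *
im,T=wrist();P=pts(im,T);cv2.imwrite('pics/w2.png',ortho(im,T,0.006)[...,::-1]);blocks(P,'wrist')
h=np.radians(18.35); x=np.array([-np.sin(h),np.cos(h)]); p=np.array([.6508,.0414])-.008*x
plan((*p,.10),h)"
```

```text
time: 4.95
position: [0.5749, 0.0086, 0.0188]
tool_rot: [-2.023, -2.402, -0.002]
ft_force: [-0.6, -1.1, 0.5]
grip_width: 0.444
grip_force: 0.0
time: 5.45
position: [0.5782, -0.0114, 0.1188]
tool_rot: [-2.025, -2.401, -0.002]
ft_force: [0.7, 0.2, 0.1]
grip_width: 0.47
grip_force: 0.0
block 0.84 [572.6   8.5  50.4  31.9 -80.6]
block 0.81 [651.   41.8  50.2  32.  -71.5]
block 0.76 [504.8  -6.   50.5  33.  -73.7]
slide [0.121 0.33  0.07 ] ang [-0.003 -0.005 -0.283] len mm 90
```

View pics/w2.png

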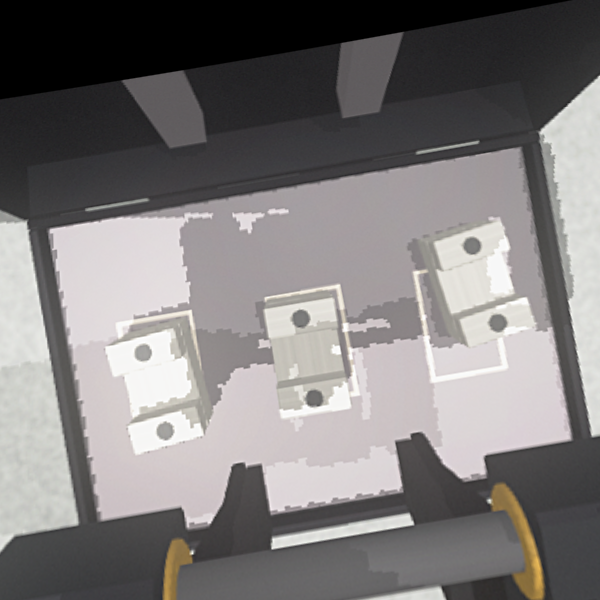

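Block C now sits on the middle outline, about 4 mm off towards the image left; I'll mend that later. Next is block A, at upper right (470,285).

```bash
python3 -m inch '[{"slide":[0.06,0.17,0.035],"angular":[0,0,-0.15],"claw":-0.05},{"slide":[0.121,0.33,0.07],"angular":[0,0,-0.283],"claw":-0.05},{"slide":[0.121,0.33,0.07],"angular":[0,0,-0.283],"claw":-0.05},{"slide":[0.121,0.33,0.07],"angular":[0,0,-0.283],"claw":-0.05},{"slide":[0.121,0.33,0.07],"angular":[0,0,-0.283],"claw":-0.05}]' 8; python3 -c "
from h import *
h=np.radians(18.35); x=np.array([-np.sin(h),np.cos(h)]); p=np.array([.6509,.0416])-.008*x
for i in range(4): print(tool()[:3,3].round(4)); ctrl.get_image('wrist')
plan((*p,.02),h)"
```

```text
time: 6.05
position: [0.6532, 0.0331, 0.1008]
tool_rot: [-1.838, -2.545, 0.0]
ft_force: [1.3, 0.8, 0.3]
grip_width: 0.475
grip_force: 0.0
[0.6532 0.0331 0.1008]
[0.6535 0.0325 0.1015]
[0.6538 0.0323 0.1019]
[0.654  0.0323 0.1022]
slide [ 0.007 -0.001  0.329] ang [ 0.003 -0.    -0.003] len mm 82
```

```bash
python3 -m inch '[{"slide":[0.005,0,0.16],"angular":[0,0,0],"claw":-0.05},{"slide":[0.005,0,0.28],"angular":[0,0,0],"claw":-0.05},{"slide":[0.005,0,0.325],"angular":[0,0,0],"claw":-0.05},{"slide":[0.005,0,0.325],"angular":[0,0,0],"claw":-0.05},{"slide":[0.005,0,0.325],"angular":[0,0,0],"claw":-0.4},{"slide":[0.005,0,0.325],"angular":[0,0,0],"claw":-0.4},{"slide":[0.005,0,0.325],"angular":[0,0,0],"claw":-0.4},{"slide":[0.005,0,0.325],"angular":[0,0,0],"claw":-0.4}]' 8; python3 -c "
from h import *
M=tool(); b=np.array([.6509,.0416]); x=M[:2,0]; x/=np.linalg.norm(x); off=x@(b-M[:2,3]); y=M[:2,1]; print('off mm',off*1000,'lateral',y@(b-M[:2,3])*1000)
a=np.radians(9.83); nx=np.array([-np.sin(a),np.cos(a)])
t=np.array([.6508,.0201])-off*nx; plan((*t,tool()[2,3]),a)"
```

```text
time: 7.05
position: [0.6553, 0.0347, 0.0224]
tool_rot: [1.839, 2.545, 0.005]
ft_force: [-0.7, -1.5, 6.5]
grip_width: 0.365
grip_force: 8.0
off mm 7.979926983633109 lateral -2.0262833504280846
slide [-0.081 -0.04  -0.   ] ang [ 0.007 -0.001  0.283] len mm 23
```

```bash
python3 -m inch '[{"slide":[-0.03,-0.01,-0.012],"angular":[0,0,0.1],"claw":-0.4},{"slide":[-0.06,-0.02,-0.012],"angular":[0,0,0.2],"claw":-0.4},{"slide":[-0.081,-0.031,-0.012],"angular":[0,0,0.283],"claw":-0.4},{"slide":[-0.081,-0.031,-0.012],"angular":[0,0,0.283],"claw":-0.4},{"slide":[-0.081,-0.031,0],"angular":[0,0,0.283],"claw":-0.4},{"slide":[-0.081,-0.031,0],"angular":[0,0,0.283],"claw":-0.4},{"slide":[-0.081,-0.031,0],"angular":[0,0,0.283],"claw":-0.1},{"slide":[-0.081,-0.031,0],"angular":[0,0,0.283],"claw":-0.1},{"slide":[-0.081,-0.031,0],"angular":[0,0,0.283],"claw":-0.1}]'; python3 -m inch '[{"slide":[0,0,-0.16],"angular":[0,0,0],"claw":-0.05},{"slide":[0,0,-0.32],"angular":[0,0,0],"claw":-0.05},{"slide":[-0.05,-0.1,-0.4],"angular":[0,0,0],"claw":-0.05},{"slide":[-0.08,-0.3,-0.4],"angular":[0,0,0],"claw":-0.05},{"slide":[-0.08,-0.3,-0.4],"angular":[0,0,0],"claw":-0.05},{"slide":[-0.08,-0.3,-0.4],"angular":[0,0,0],"claw":-0.05}]';  python3 -c "
from h import *
im,T=wrist();P=pts(im,T);blocks(P,'wrist')
h=np.radians(16.2); plan((.5048,-.0062,.08),h)"
```

```text
time: 7.95
position: [0.653, 0.0136, 0.0201]
tool_rot: [-2.021, -2.403, -0.003]
ft_force: [-0.2, 0.5, -0.3]
grip_width: 0.44
grip_force: 0.0
time: 8.55
position: [0.5815, -0.0204, 0.1201]
tool_rot: [-2.024, -2.402, -0.001]
ft_force: [0.2, -0.5, 0.3]
grip_width: 0.475
grip_force: 0.0
block 0.97 [504.6  -6.   50.2  32.9 -74.4]
block 0.85 [572.8   8.5  50.4  31.7 -80.4]
block 0.64 [650.2  19.6  50.3  32.  -81.6]
slide [ 0.105 -0.302  0.162] ang [ 0.005 -0.003 -0.212] len mm 90
```

A is on its mark to within 1 mm. B next.

```bash
python3 -m inch '[{"slide":[0.05,-0.15,0.04],"angular":[0,0,-0.1],"claw":-0.03},{"slide":[0.105,-0.302,0.1],"angular":[0,0,-0.212],"claw":-0.03},{"slide":[0.105,-0.302,0.16],"angular":[0,0,-0.212],"claw":-0.03},{"slide":[0.105,-0.302,0.3],"angular":[0,0,-0.212],"claw":-0.03},{"slide":[0.105,-0.302,0.4],"angular":[0,0,-0.212],"claw":-0.03},{"slide":[0.105,-0.302,0.4],"angular":[0,0,-0.212],"claw":-0.03},{"slide":[0.105,-0.302,0.4],"angular":[0,0,-0.212],"claw":-0.4},{"slide":[0.105,-0.302,0.4],"angular":[0,0,-0.212],"claw":-0.4},{"slide":[0.105,-0.302,0.4],"angular":[0,0,-0.212],"claw":-0.4},{"slide":[0.105,-0.302,0.4],"angular":[0,0,-0.212],"claw":-0.4}]' 8; python3 -c "
from h import *
M=tool(); b=np.array([.5047,-.0060]); x=M[:2,0]; x/=np.linalg.norm(x); off=x@(b-M[:2,3]); y=M[:2,1]; lat=y@(b-M[:2,3]); print('off mm',off*1000,'lateral',lat*1000)
a=np.radians(9.83); nx=np.array([-np.sin(a),np.cos(a)]); ny=np.array([np.cos(a),np.sin(a)])
t=np.array([.5030,-.0055])-off*nx-lat*ny; plan((*t,tool()[2,3]),a)"
```

```text
time: 9.65
position: [0.5045, -0.0065, 0.0209]
tool_rot: [1.886, 2.512, 0.004]
ft_force: [1.5, 0.8, 1.1]
grip_width: 0.365
grip_force: 8.0
off mm 0.38629199807122044 lateral 0.3237633425544037
slide [ 0.004 -0.006 -0.   ] ang [ 0.004 -0.002  0.212] len mm 2
```

```bash
python3 -m inch '[{"slide":[0.004,-0.006,-0.008],"angular":[0,0,0.1],"claw":-0.4},{"slide":[0.004,-0.006,-0.008],"angular":[0,0,0.212],"claw":-0.4},{"slide":[0.004,-0.006,0],"angular":[0,0,0.212],"claw":-0.4},{"slide":[0.004,-0.006,0],"angular":[0,0,0.212],"claw":-0.4},{"slide":[0.004,-0.006,0],"angular":[0,0,0.212],"claw":-0.1},{"slide":[0.004,-0.006,0],"angular":[0,0,0.212],"claw":-0.1},{"slide":[0.004,-0.006,0],"angular":[0,0,0.212],"claw":-0.1}]'; python3 -m inch '[{"slide":[0,0,-0.16],"angular":[0,0,0],"claw":-0.05},{"slide":[0,0,-0.32],"angular":[0,0,0],"claw":-0.05},{"slide":[-0.05,0.2,-0.4],"angular":[0,0,0],"claw":-0.05},{"slide":[-0.06,0.3,-0.4],"angular":[0,0,0],"claw":-0.05},{"slide":[-0.06,0.3,-0.4],"angular":[0,0,0],"claw":-0.05},{"slide":[-0.06,0.3,-0.4],"angular":[0,0,0],"claw":-0.05}]';  python3 -c "
from h import *
im,T=wrist();P=pts(im,T);blocks(P,'wrist')
plan((.5727,.0085,.02),np.radians(9.83))"
```

```text
time: 10.35
position: [0.5019, -0.0061, 0.0202]
tool_rot: [-2.022, -2.403, -0.002]
ft_force: [1.0, 0.2, 0.3]
grip_width: 0.445
grip_force: 0.0
time: 10.95
position: [0.578, -0.0079, 0.1196]
tool_rot: [-2.021, -2.402, -0.002]
ft_force: [-0.4, 0.9, -0.8]
grip_width: 0.473
grip_force: 0.0
block 0.94 [572.6   8.4  50.7  31.8 -80.9]
block 0.79 [500.9  -6.   49.8  32.5 -79.4]
slide [ 0.067 -0.005  0.398] ang [-0.003 -0.004  0.001] len mm 101
```

```bash
python3 -m inch '[{"slide":[0.067,-0.01,0.16],"angular":[0,0,0],"claw":-0.03},{"slide":[0.067,-0.01,0.3],"angular":[0,0,0],"claw":-0.03},{"slide":[0.067,-0.01,0.395],"angular":[0,0,0],"claw":-0.03},{"slide":[0.067,-0.01,0.395],"angular":[0,0,0],"claw":-0.03},{"slide":[0.067,-0.01,0.395],"angular":[0,0,0],"claw":-0.4},{"slide":[0.067,-0.01,0.395],"angular":[0,0,0],"claw":-0.4},{"slide":[0.067,-0.01,0.395],"angular":[0,0,0],"claw":-0.4}]' 8; python3 -c "
from h import *
print(tool()[:3,3])"
```

```text
time: 11.75
position: [0.5733, 0.0078, 0.0224]
tool_rot: [2.023, 2.403, 0.003]
ft_force: [-1.0, 0.3, 0.4]
grip_width: 0.369
grip_force: 8.0
[0.57332743 0.00783551 0.02236021]
```

```bash
python3 -m inch '[{"slide":[0,0.01,-0.008],"angular":[0,0,0],"claw":-0.4},{"slide":[-0.002,0.018,-0.008],"angular":[0,0,0],"claw":-0.4},{"slide":[-0.002,0.018,0],"angular":[0,0,0],"claw":-0.4},{"slide":[-0.002,0.018,0],"angular":[0,0,0],"claw":-0.4},{"slide":[-0.002,0.018,0],"angular":[0,0,0],"claw":-0.1},{"slide":[-0.002,0.018,0],"angular":[0,0,0],"claw":-0.1},{"slide":[-0.002,0.018,0],"angular":[0,0,0],"claw":-0.1}]'; python3 -m inch '[{"slide":[0,0,-0.16],"angular":[0,0,0],"claw":-0.05},{"slide":[0,0,-0.32],"angular":[0,0,0],"claw":-0.05},{"slide":[-0.1,0,-0.5],"angular":[0,0,0],"claw":-0.5},{"slide":[-0.25,0,-0.65],"angular":[0,0,0],"claw":-1},{"slide":[-0.3,0,-0.75],"angular":[0,0,0],"claw":-1},{"slide":[-0.3,0,-0.75],"angular":[0,0,0],"claw":-1},{"slide":[-0.3,0,-0.75],"angular":[0,0,0],"claw":-1}]';  python3 -c "
from h import *
im,T=wrist();P=pts(im,T);blocks(P,'wrist');cv2.imwrite('pics/w3.png',ortho(im,T,0.006)[...,::-1])"
```

```text
time: 12.45
position: [0.5773, 0.0083, 0.0212]
tool_rot: [-2.022, -2.403, -0.002]
ft_force: [-0.8, 0.3, -0.5]
grip_width: 0.444
grip_force: 0.0
time: 13.15
position: [0.5904, -0.066, 0.209]
tool_rot: [-2.024, -2.402, -0.003]
ft_force: [-0.9, 1.0, -0.1]
grip_width: 0.104
grip_force: 0.0
block 0.96 [650.6  19.4  49.6  32.5 -81.7]
block 0.95 [ 605.5 -168.    27.1   13.   -80. ]
block 0.91 [574.9   8.2  50.5  31.6 -81.1]
block 0.81 [ 461.5 -161.7   48.8   32.9   -3.1]
block 0.63 [500.8  -6.4  49.   32.3 -79.6]
```

View pics/w3.png

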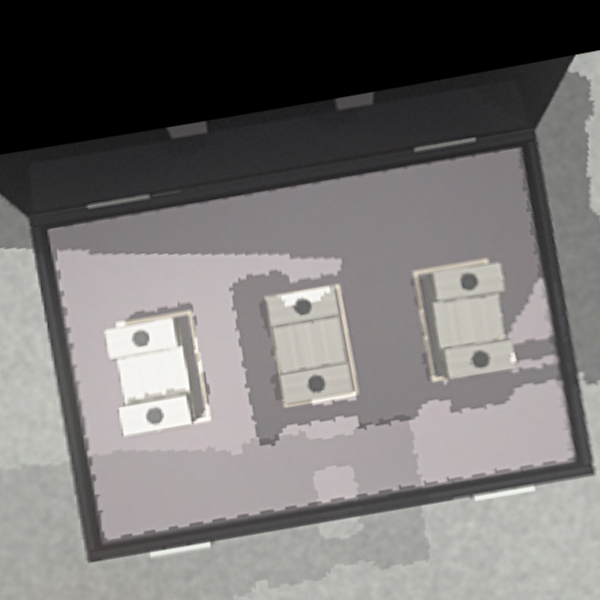

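All three blocks are within about 2 mm of their outlines and square, at (152,380), (310,345) and (465,320) in the rectified picture. Now over the lid and down behind it with the fingers shut.

```bash
python3 -m inch '[{"slide":[0,0,-0.2],"angular":[0,0,0],"claw":-1},{"slide":[0.1,0,-0.28],"angular":[0,0,0],"claw":-1},{"slide":[0.3,0,-0.28],"angular":[0,0,0],"claw":-1},{"slide":[0.5,0,-0.28],"angular":[0,0,0],"claw":-1},{"slide":[0.7,0,-0.28],"angular":[0,0,0],"claw":-1},{"slide":[0.9,0,-0.28],"angular":[0,0,0],"claw":-1},{"slide":[1,0,-0.28],"angular":[0,0,0],"claw":-1},{"slide":[1,0,-0.28],"angular":[0,0,0],"claw":-1}]' 20; python3 -m inch '[{"slide":[0.06,0,0],"angular":[0,0,0],"claw":-1},{"slide":[0.06,0,0.12],"angular":[0,0,0],"claw":-1},{"slide":[0.06,0,0.24],"angular":[0,0,0],"claw":-1},{"slide":[0.06,0,0.36],"angular":[0,0,0],"claw":-1},{"slide":[0.06,0,0.46],"angular":[0,0,0],"claw":-1},{"slide":[0.06,0,0.46],"angular":[0,0,0],"claw":-1},{"slide":[0.06,0,0.46],"angular":[0,0,0],"claw":-1}]'; cat >> h.py <<'E'
CA=np.radians(9.83); NX=np.array([-np.sin(CA),np.cos(CA)]); NY=np.array([np.cos(CA),np.sin(CA)]); CC=np.array([.5769,.0073])
def case():
    p=tool()[:3,3]; q=p[:2]-CC; print("TCP case x,row,z mm",np.round([q@NX*1000,q@NY*1000,p[2]*1000],1))
E
python3 -c "
from h import *
case()"
```

```text
time: 14.05
position: [0.5443, 0.1873, 0.2781]
tool_rot: [-2.007, -2.412, -0.002]
ft_force: [-0.6, 0.2, 0.3]
grip_width: 0.003
grip_force: 0.0
time: 14.75
position: [0.5447, 0.195, 0.1638]
tool_rot: [-2.022, -2.402, -0.0]
ft_force: [0.2, -0.3, -0.0]
grip_width: 0.01
grip_force: 0.0
TCP case x,row,z mm [190.5   0.3 163.8]
```

```bash
python3 -m inch '[{"slide":[-0.1,0,0],"angular":[0,0,0],"claw":-1},{"slide":[-0.16,0,-0.016],"angular":[0,0,0],"claw":-1},{"slide":[-0.21,0,-0.03],"angular":[0,0,0],"claw":-1},{"slide":[-0.27,0,-0.052],"angular":[0,0,0],"claw":-1},{"slide":[-0.326,0,-0.056],"angular":[0,0,0],"claw":-1},{"slide":[-0.382,0,-0.06],"angular":[0,0,0],"claw":-1},{"slide":[-0.436,0,-0.062],"angular":[0,0,0],"claw":-1},{"slide":[-0.498,0,-0.052],"angular":[0,0,0],"claw":-1},{"slide":[-0.558,0,-0.038],"angular":[0,0,0],"claw":-1},{"slide":[-0.618,0,-0.022],"angular":[0,0,0],"claw":-1}]'; python3 - <<'E'
from h import *
case(); im=ctrl.get_image("top"); cv2.imwrite("pics/t2.png",cv2.resize(im["color"][100:300,150:400,::-1],None,fx=3,fy=3))
P=pts(im).reshape(-1,3); q=P[:,:2]-CC; X=q@NX*1000; Y=q@NY*1000; Z=P[:,2]*1000
for x0 in range(-80,160,20):
    m=(np.abs(Y)>80)&(np.abs(Y)<120)&(X>x0)&(X<x0+20)&(Z>25)
    if m.sum(): print(x0,m.sum(),np.median(Z[m]).round())
E
```

```text
time: 15.75
position: [0.5717, 0.0415, 0.169]
tool_rot: [-2.023, -2.402, -0.002]
ft_force: [1.0, 2.2, 0.3]
grip_width: 0.005
grip_force: 1.0
TCP case x,row,z mm [ 34.6   0.8 169. ]
-20 206 590.0
0 307 603.0
20 323 605.0
40 308 595.0
60 83 577.0
80 108 58.0
100 74 39.0
```

View pics/t2.png

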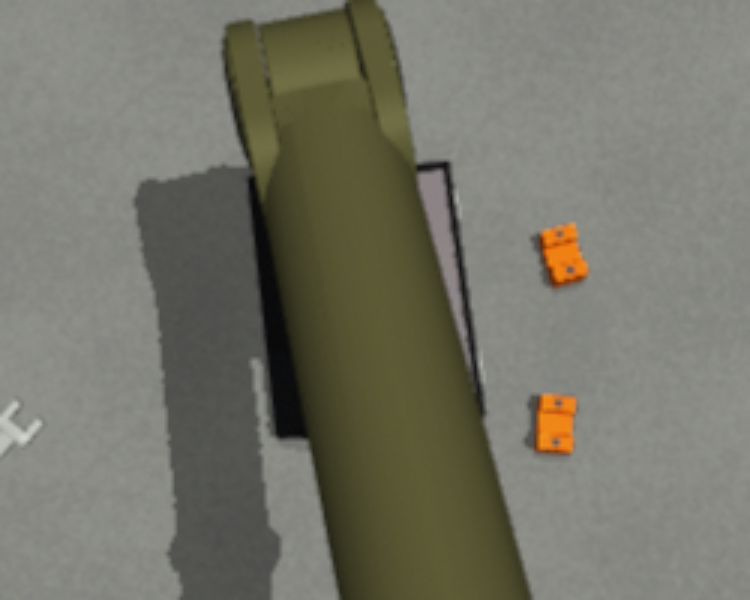

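The crop shows the arm over the case and the lid about 1.0 rad open, following the fingers. I'll carry on slower.

```bash
python3 -m inch '[{"slide":[-0.058,0,0.026],"angular":[0,0,0],"claw":-1},{"slide":[-0.113,0,0.056],"angular":[0,0,0],"claw":-1},{"slide":[-0.165,0,0.091],"angular":[0,0,0],"claw":-1},{"slide":[-0.19,0,0.111],"angular":[0,0,0],"claw":-1},{"slide":[-0.214,0,0.132],"angular":[0,0,0],"claw":-1},{"slide":[-0.236,0,0.154],"angular":[0,0,0],"claw":-1},{"slide":[-0.258,0,0.176],"angular":[0,0,0],"claw":-1},{"slide":[-0.278,0,0.2],"angular":[0,0,0],"claw":-1},{"slide":[-0.298,0,0.226],"angular":[0,0,0],"claw":-1},{"slide":[-0.316,0,0.251],"angular":[0,0,0],"claw":-1}]'; python3 -c "
from h import *
case()"
```

```text
time: 16.8
position: [0.5853, -0.0351, 0.1063]
tool_rot: [-2.023, -2.403, -0.003]
ft_force: [1.0, 1.1, 0.8]
grip_width: 0.004
grip_force: 0.5
TCP case x,row,z mm [-43.2   1.1 106.3]
```

```bash
python3 -m inch '[{"slide":[-0.016,0,0.026],"angular":[0,0,0],"claw":-1},{"slide":[-0.032,0,0.054],"angular":[0,0,0],"claw":-1},{"slide":[-0.046,0,0.082],"angular":[0,0,0],"claw":-1},{"slide":[-0.059,0,0.11],"angular":[0,0,0],"claw":-1},{"slide":[-0.07,0,0.139],"angular":[0,0,0],"claw":-1},{"slide":[-0.078,0,0.162],"angular":[0,0,0],"claw":-1},{"slide":[-0.084,0,0.18],"angular":[0,0,0],"claw":-1},{"slide":[-0.088,0,0.198],"angular":[0,0,0],"claw":-1},{"slide":[-0.088,0,0.202],"angular":[0,0,0],"claw":-1},{"slide":[-0.088,0,0.202],"angular":[0,0,0],"claw":-1}]'; python3 -c "
from h import *
case()"
```

```text
time: 17.8
position: [0.5887, -0.0563, 0.0574]
tool_rot: [-2.023, -2.403, -0.001]
ft_force: [-3.2, 0.1, 8.9]
grip_width: 0.007
grip_force: 4.6
TCP case x,row,z mm [-64.7   0.8  57.4]
```

```bash
python3 -m inch '[{"slide":[0,0,0.004],"angular":[0,0,0],"claw":-1},{"slide":[0,0,0.008],"angular":[0,0,0],"claw":-1},{"slide":[0,0,0.008],"angular":[0,0,0],"claw":-1}]'; python3 -m inch '[{"slide":[0,0,-0.1],"angular":[0,0,0],"claw":-1},{"slide":[0,0,-0.3],"angular":[0,0,0],"claw":-1},{"slide":[-0.2,0,-0.5],"angular":[0,0,0],"claw":-1},{"slide":[-0.4,0,-0.7],"angular":[0,0,0],"claw":-1},{"slide":[-0.6,0,-0.8],"angular":[0,0,0],"claw":-1},{"slide":[-0.6,0,-0.8],"angular":[0,0,0],"claw":-1},{"slide":[-0.6,0,-0.8],"angular":[0,0,0],"claw":-1}]'; python3 - <<'E'
from h import *
im,T=wrist(); cv2.imwrite("pics/w4.png",im["color"][...,::-1]); 
S=ctrl.get_image("scene")
for n,P in(("wrist",pts(im,T).reshape(-1,3)),("scene",pts(S).reshape(-1,3))):
    q=P[:,:2]-CC; X=q@NX*1000; Y=q@NY*1000; Z=P[:,2]*1000
    m=(np.abs(Y)<115)&(X>-75)&(X<75)&(Z>20)&(Z<80); print(n,m.sum(),np.median(Z[m]),"slope(rad)",np.polyfit(X[m],Z[m],1)[0])
E
```

```text
time: 18.1
position: [0.5888, -0.0563, 0.0573]
tool_rot: [-2.023, -2.404, 0.001]
ft_force: [-8.8, -0.1, 20.3]
grip_width: 0.006
grip_force: 10.3
time: 18.8
position: [0.6155, -0.2135, 0.2575]
tool_rot: [2.031, 2.387, 0.001]
ft_force: [0.0, -0.7, -0.6]
grip_width: 0.008
grip_force: 0.0
wrist 11240 47.171523457623074 slope(rad) 0.00032829820475480575
scene 3126 46.496026880364695 slope(rad) -0.0002841287983005013
```

View pics/w4.png

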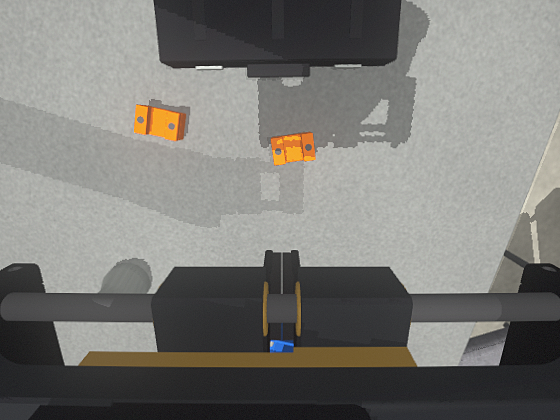

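The lid lies flat and shut, with its top at z ≈ 46 mm, zero slope and the tab at (278,70). The robot is clear of everything.

```bash
python3 -c "
from bench import ctrl
print(ctrl.close_job())"
```

```text
the job is handed in; nothing more can be done
None
```

The job is handed in: before closing, all three blocks measured within about 2 mm of their outlines and square; the lid was lowered gently and measures fully shut, and the robot touched nothing else on the desk (no verdict was returned).

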